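Put the star knob away in its tilt-out bin

TASK

Put the stray star knob away: tip forward the tilt-out bin whose roof carries a star knob as its sample, put the loose knob in, and push the bin back until it clicks fully home, firmly but without ramming it. Keep the other two bins shut and leave everything else on the bench where it is.

Things in the scene. Friction and masses are not known exactly. Their poses are not given: they have to be found in the camera images.
- rack_knob: Fixed plywood housing of the RIGHT bin: 107 mm deep (x -52 to +55 mm), 112 wide, 165 high. On the rear half of its roof, 28 mm behind the origin, a sample star knob is fixed (50 mm high). One of three like housings in a row, order varies. Origin: centre of its underside, 15 mm above the bench. z up, -x is its open front, on the robot's side, y along the row.
- rack_bracket: The same housing with a steel angle bracket as sample on its roof; its bin must stay shut. Origin and axes as rack_knob.
- rack_nut: The same housing with a plain round steel coupling nut as sample on its roof; its bin must stay shut. Origin and axes as rack_knob.
- bin_knob (a joint): Tilt (rad) of the knob's bin: 0 home, grows as its top tips forward (-x of the housing), open stop 0.65. Beyond about 0.35 it falls open and stays. A spring roller holds it home: 12 to 18 N outward at the bar frees it. Coming back it meets the roller at 0.13, rests there ajar, and takes 12 to 18 N at the bar to click over to 0, on a rubber stop: firm to 30 N, crushed at about 45 N.
- bin_bracket (a joint): Tilt of the bracket's bin (same mechanism), 0 = home.
- bin_nut (a joint): Tilt of the nut's bin (same mechanism), 0 = home.
- bin_knob_hinge (a point): Fixed point on the pivot axis of the knob's bin, mid-width: 30 mm in front of the housing's origin (-x) and 15 mm above its underside.
- bin_knob_bar (a point): Middle of the bin's pull bar, moves with it: round steel, 8 mm thick, 60 mm long along y, a post at either end, 38 mm in front of the bin's front face (34 mm free gap behind it, open above; the face's upper edge is 6 mm higher than the bar). Bin home: 60 mm in front of and 134 mm above the pivot, 16 mm below the housing's top.
- bin_knob_floor (a point): Middle of the bin's inner floor, turns with the bin (x back, y along the row, z up when home). Home: 18 mm behind, 2 mm below the pivot. Grey plastic bin, inside 72 mm deep (x), 92 wide (y); front wall 142 mm, rear wall 98 mm high, open top. At the open stop the mouth, seen from above, spans from 98 to 22 mm in front of the pivot; the front edge is 98 mm above the pivot.
- knob: The loose star knob: black plastic, five-lobed head 48 mm across and 16 mm thick lying on the bench, above it a round hub of 20 mm diameter up to 32 mm, then a steel stud of 8 mm diameter up to 50 mm, standing up. Origin: centre of the head's underside; z along the stud. 40 to 85 g.
- bracket: Loose steel angle bracket, foot 50 x 30 mm, upright leg 50 mm high; a bystander.
- nut: Loose round steel coupling nut, 28 mm diameter, 34 mm high, standing; a bystander.
- tape: Roll of tape lying flat, 90 mm across, 24 mm high; a bystander.
- screw_box: Cardboard screw box 70 x 100 x 110 mm high; a bystander.
- spatula: Putty knife lying on the bench; a bystander.
- screwdriver: Screwdriver lying on the bench; a bystander.
- offcut: Wood offcut 110 x 45 x 18 mm; a bystander.
- plinth: Fixed board 130 x 400 x 15 mm under the three housings, which stand on it at 128 mm pitch, all facing its -x. Origin: centre of its underside; y along the row.

How it is judged:
By the outcome, as a careful person would: the job done as asked, in the order asked, and still so for the second after the job is handed in, with the robot touching nothing.
It also fails if it takes over 59 s, if anything falls off the work surface, if the arm or the gripper's body presses on something with over 40 N, if the wrist force passes 120 N, or if a joint passes its speed limit or range.

ROBOT

A 6-joint arm with a two-finger parallel gripper is mounted at the origin on the work surface. World frame = base frame: x ahead of the robot, y to its left, z up, the work surface at z = 0. Lengths are in m, angles in degrees, forces in N, time in s.
With the tool pointing down it reaches from about 0.3 to 0.75 m from the base axis. Payload 8.5 kg.
Tool frame: the origin (TCP) lies midway between the tips of the shut fingers; the grasp point (between the pads) lies 19 mm behind it; y points along the fingers, x is the direction in which the jaws open and shut, and the axes are right-handed (so a half turn about y gives the same grasp; the last joint's range is limited). The gripper opens to 85 mm and grips with 20 to 120 N. Pads are 22 mm wide; open, the fingers measure 114 mm over their backs; the gripper's body (76 mm by 85 mm) begins 54 mm behind the grasp point. The pads swing forward as they close: fully open they stand 13 mm farther back than shut.
Start: joints at [-79.028, 21.807, 74.336, -0, 83.858, -12.336], TCP at [0.218, -0.505, 0.231] pointing down, gripper open.
Joint ranges: [-178.18, 178.18], [-50.72, 133.34], [12.68, 142.11], [-81.47, 261.47], [9.98, 163.14], [-165.26, 165.26]. Speed limits (degrees/s): [136.94, 136.94, 180, 180, 180, 180].

INTERFACE

Orientations are given as a 3x3 rotation matrix whose columns are the frame's x, y, z axes.
In Python, from rig import env gives the robot as it stands.
- The arm moves only by the tool carry_out, never from a script. Its argument "plan" is a list of rows, each a list of 3 entries, a list of its own where there are three numbers: the shift along the tool's x, y, z in m, then the turn, a rotation vector about the tool's x, y, z in degrees, then the finger opening in m, from 0 to 0.0854. In form: [[[dx, dy, dz], [ax, ay, az], jaw], ...]. A call has 1 to 8 rows; each row shifts and turns the commanded pose from where the row before left it, along the tool's axes as they then stand; what a row does not reach is not made up. A row lasts 1/8 s, in which the tool goes at most 62.5 mm and 10.7 degrees, less where a joint would pass 70% of its speed; a pose out of reach is approached as far as the arm can. A call is refused whole if a number of a shift passes 0.0625 or a number of a turn 10.7, either way. A call with a gripper value outside its range is refused whole. The fingers move at their own pace and stop on an object; "force" is the grip in N (left out, the last holds). Time passes only in rows, so rows that do not move let the fingers close. It gives the time, the measured TCP pose, the force and the opening at its end, in the units of the state.
- env.observe(): the state, without advancing time (a new reading comes with each control period).
- env.get_image(name): name is "side" or "top" or "wrist"; returns a dict with "image" (400x640x3 uint8, red, green, blue), "vfov" (degrees; the focal length in pixels is half the picture's height over the tangent of half this angle, whatever the lens; pixels are square), "cx", "cy" (the principal point, pixels), "k1" (the pictures are not rectified: a ray, as slopes to the right and down, at radius r is drawn at 1 + k1 r^2 times it, then the intrinsics apply), "rvec" (rotation vector, rad) and "tvec" (3), from world to camera coordinates, as OpenCV has them; the wrist camera has in their place "tool_from_camera" (4x4, takes a point from camera to tool coordinates, whose origin is the TCP and whose axes are the tool frame's). Camera axes: x right, y down, z forward; pixel columns grow to the right and rows downward; lengths in m; the calibration is good to about 2 mm. A picture is of the moment at which its call begins: read the wrist's pose just before it. There is no depth.
- env.close_job(): hands the job in, once; it reports no verdict.
Trained networks look in a picture, given as the dict that the camera call returned (one of the last four; its "shot" number tells which), for a name from the list of things; names that differ only in an ending like _2 or _b are one class to them, and where a whole thing is asked for, a point or a joint stands for the part that bears it (a point fixed in the world has none). Each returns a list of dicts, best first, with "conf" (0 to 1); they miss things now and then, are a little off and sometimes report something else, mostly with a low value. They report only what shows in the picture. A call takes as long as a camera call.
- env.outline_of(target, picture): "mask" (400x640 bool, what is visible of it) and "pixel" ([row, column] in pixels, amid what is visible of it).
The state is a dict: "time_s": time; "q": joint angles; "qvel": joint speeds; "joint_efforts": joint torques, N m; "position": TCP position; "tool_rot": TCP orientation; "ft_force": force on the tool from outside, world axes, zero at the start; "wrist_torque": the same for the moment, N m; "grip_width": finger opening in m.
Only numpy, scipy, OpenCV 4.12 (cv2) and the standard library are available. Lean on these libraries where they do the work, as an engineer would, in place of code of your own. Each camera call takes 0.05 s, during which the arm holds its last target.

## Working session

There is one attempt and no reset: what is moved stays moved. The work goes in short steps, Python scripts to look and compute and a tool call to move; the robot and the scene stay as the last step left them, time stands still between calls to the robot, and variables do not carry over. Pictures are saved under pics/ and viewed, and the job is handed in when it is done.

Besides the shell and the picture viewer there is one more tool, called after "Emit:" as name(argument=value, ...), one argument or row to a line, values as JSON. carry_out: Moves the arm, as the interface text tells. Its arguments: {"type":"object","properties":{"plan":{"type":"array","items":{"type":"array"}},"force":{"type":"number"}},"required":["plan"]}

```bash
ls; mkdir -p pics; python3 - <<'E'
from rig import env
import cv2
s=env.observe();print({k:(v if not hasattr(v,'tolist') else v.tolist()) for k,v in s.items()})
for n in ["side","top","wrist"]:
    p=env.get_image(n); cv2.imwrite(f"pics/{n}0.png",p["image"][:,:,::-1]); print(n,{k:v for k,v in p.items() if k!="image"})
E
```

```text
pics
{'time_s': 0.0, 'q': [-79.02566084004344, 21.841337473361232, 74.38425608141952, 0.0006326798979162512, 83.85833637171494, -12.335755769595668], 'qvel': [-0.0021753846214153066, 0.01775039676250505, 0.03466810346475539, -0.08973029242865423, -0.029846252068623822, 0.09160725232895203], 'joint_efforts': [-0.0019658640667330474, -44.846463203430176, -23.128055334091187, -0.00026004810933955014, 0.004735883558169007, -1.4036992581623053e-05], 'position': [0.21758342517834975, -0.5048163269938827, 0.23071145427697437], 'tool_rot': [[0.3957060334188333, -0.00026808491081462145, 0.918377190073019], [-0.9183761179204166, 0.0014401546484875995, 0.39570599185255384], [-0.0014286879848831983, -0.9999989270419588, 0.0003236751037957464]], 'ft_force': [-0.37968430972053924, -0.07771139193805315, 0.22030959237484088], 'wrist_torque': [0.012255495152090507, -0.007160396714197253, 0.05273838258005945], 'grip_width': 0.08572454386190509}
side {'vfov': 53.61794754041292, 'cx': 324.1731902681275, 'cy': 197.5041632444918, 'k1': -0.071148578194684, 'rvec': array([ 0.85504896, -2.26334876,  1.33380255]), 'tvec': array([0.37652648, 0.25507009, 0.92096162]), 'shot': 1}
top {'vfov': 43.125546707238385, 'cx': 314.77068318222103, 'cy': 193.0417906289951, 'k1': 0.0036016699861706044, 'rvec': array([ 1.97315268, -2.23176931,  0.24399278]), 'tvec': array([0.05099356, 0.54081351, 1.38055851]), 'shot': 2}
wrist {'vfov': 63.41553212401866, 'cx': 318.35309558743944, 'cy': 197.28634171837135, 'k1': -0.05809199440615005, 'tool_from_camera': array([[ 9.99999868e-01, -9.43714011e-05, -5.04822483e-04,
        -1.21474306e-03],
       [ 4.54561313e-04, -2.94822626e-01,  9.55551889e-01,
        -1.42731088e-01],
       [-2.39009861e-04, -9.55551993e-01, -2.94822544e-01,
         7.56661171e-02],
       [ 0.00000000e+00,  0.00000000e+00,  0.00000000e+00,
         1.00000000e+00]]), 'shot': 3}
```

View pics/side0.png

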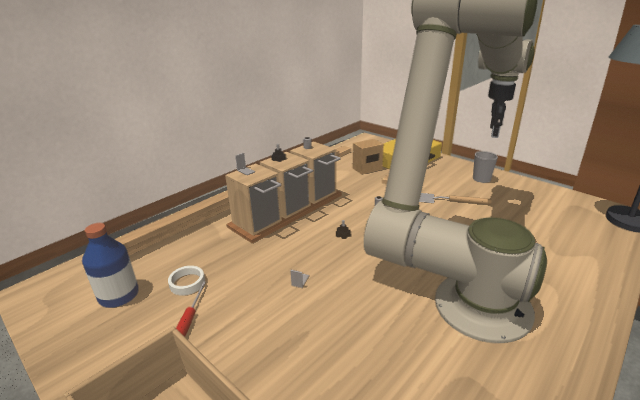

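View pics/top0.png

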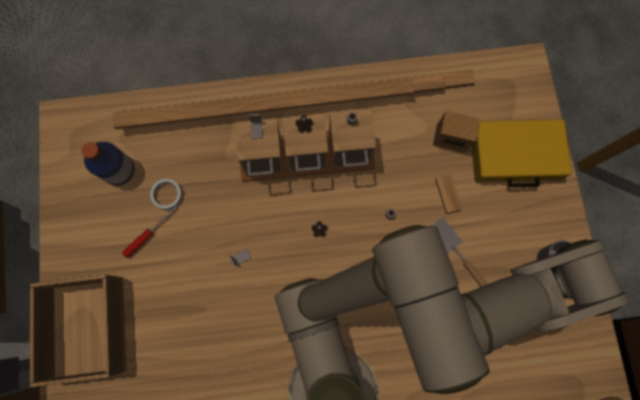

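View pics/wrist0.png

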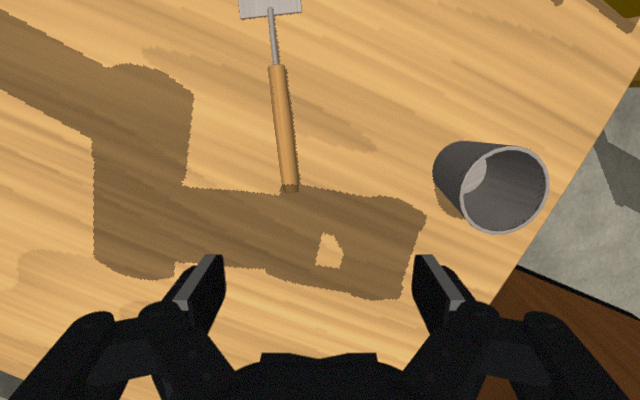

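```bash
cat > h.py <<'E'
import numpy as np, cv2
from rig import env
from scipy.spatial.transform import Rotation as R
def K(p):
    f=200/np.tan(np.radians(p["vfov"]/2)); return np.array([[f,0,p["cx"]],[0,f,p["cy"]],[0,0,1]])
def ext(p,s=None):
    if "rvec" in p: return cv2.Rodrigues(np.array(p["rvec"]))[0],np.array(p["tvec"])
    T=np.eye(4);T[:3,:3]=s["tool_rot"];T[:3,3]=s["position"]
    C=np.linalg.inv(T@p["tool_from_camera"]); return C[:3,:3],C[:3,3]
def proj(p,X,s=None):
    r,t=ext(p,s); c=np.atleast_2d(X)@r.T+t; a=c[:,:2]/c[:,2:]
    a=a*(1+p["k1"]*(a**2).sum(1,keepdims=True)); k=K(p); return a*k[0,0]+k[:2,2]
def ray(p,uv,s=None):
    r,t=ext(p,s); u=cv2.undistortPoints(np.array([[uv]],float),K(p),np.array([p["k1"],0,0,0.]))[0,0]
    return -r.T@t, r.T@np.array([u[0],u[1],1])
def onz(p,uv,z,s=None):
    o,d=ray(p,uv,s); return o+d*(z-o[2])/d[2]
def tri(L):
    A=np.zeros((3,3));b=np.zeros(3)
    for o,d in L:
        d=d/np.linalg.norm(d);M=np.eye(3)-np.outer(d,d);A+=M;b+=M@o
    return np.linalg.solve(A,b)
E
python3 - <<'E'
from h import *
import pickle
P={}
for n in ["side","top"]:
    p=env.get_image(n);P[n]=p
    for t in ["knob","rack_knob","rack_bracket","rack_nut","bin_knob","bin_knob_bar","plinth","nut","bracket"]:
        for d in env.outline_of(t,p)[:2]:
            ys,xs=np.nonzero(d["mask"]); print(n,t,round(d["conf"],2),[round(float(v)) for v in d["pixel"]],xs.min(),xs.max(),ys.min(),ys.max(),len(xs))
            P[n,t]=P.get((n,t),d)
pickle.dump(P,open("P.pkl","wb"))
s=P["side"]["image"][120:260,210:370,::-1];cv2.imwrite("pics/s1.png",cv2.resize(s,None,fx=5,fy=4.2857*1.0 if 0 else 5,interpolation=cv2.INTER_CUBIC)[:600])
s=P["top"]["image"][100:250,220:400,::-1];cv2.imwrite("pics/t1.png",cv2.resize(s,None,fx=4,fy=4,interpolation=cv2.INTER_CUBIC))
E
```

```text
side knob 0.5 [230, 342] 336 350 220 238 174
side rack_knob 0.91 [180, 293] 261 311 145 218 2064
side rack_bracket 0.65 [199, 254] 225 281 153 235 3278
side rack_bracket 0.43 [231, 342] 336 350 221 238 191
side rack_nut 0.58 [164, 315] 290 339 137 202 1726
side bin_knob 0.75 [187, 297] 284 312 164 214 1043
side bin_knob_bar 0.63 [187, 299] 284 310 165 213 990
side plinth 0.81 [224, 281] 227 340 191 242 889
side nut 0.36 [200, 378] 376 380 197 201 19
side nut 0.2 [199, 461] 420 490 193 203 342
side bracket 0.51 [277, 296] 291 308 270 287 241
top knob 0.53 [227, 322] 312 326 223 236 166
top rack_knob 0.87 [145, 306] 283 327 115 172 2241
top rack_knob 0.31 [156, 354] 334 371 148 166 573
top rack_bracket 0.8 [150, 258] 235 283 114 177 2470
top rack_nut 0.78 [138, 350] 328 374 112 167 2318
top bin_knob 0.68 [142, 305] 282 328 115 172 2323
top bin_knob 0.64 [161, 308] 290 324 153 171 542
top bin_knob_bar 0.97 [160, 307] 289 324 154 171 538
top plinth 0.63 [171, 310] 241 374 133 181 910
top nut 0.52 [162, 309] 289 324 154 171 521
top nut 0.44 [212, 392] 385 394 210 219 78
top bracket 0.56 [156, 353] 335 369 149 166 521
top bracket 0.53 [258, 239] 230 249 250 264 191
```

View pics/s1.png

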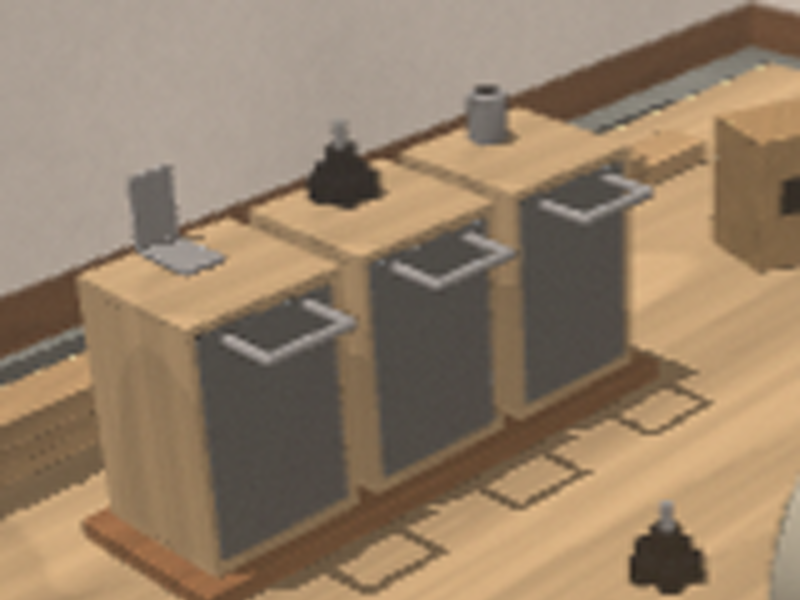

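View pics/t1.png

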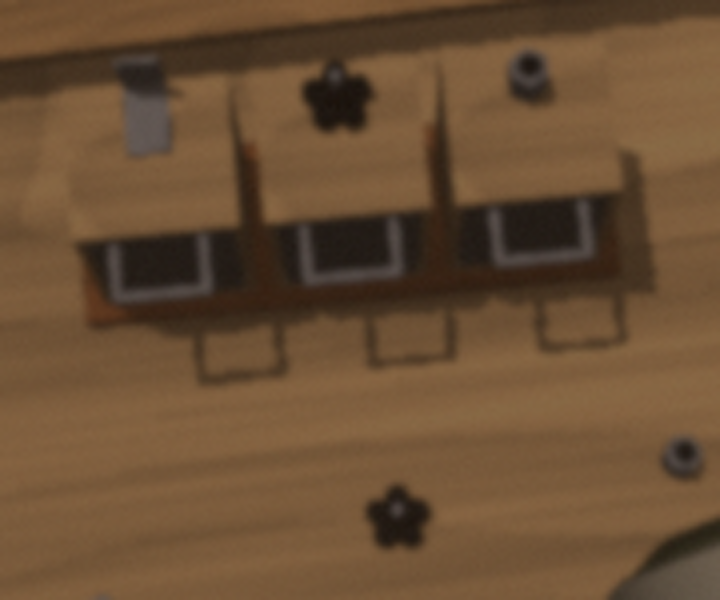

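```bash
python3 - <<'E'
from h import *
import pickle
from scipy.optimize import least_squares
P=pickle.load(open("P.pkl","rb"))
S=lambda x,y:(210+(x+.5)/5-.5,120+(y+.5)/5-.5)
T=lambda x,y:(220+(x+.5)/4-.5,100+(y+.5)/4-.5)
obs=[]
def bar(n,f,yo,l,r):
    for q,e in ((l,.03),(r,-.03)): obs.append((n,np.array([-.09,yo+e*.9,.164]),f(*q)))
bar("side",S,.128,(268,358),(350,322));bar("side",S,0,(438,285),(514,252));bar("side",S,-.128,(585,217),(650,190))
bar("top",T,.128,(113,300),(208,290));bar("top",T,0,(305,282),(400,272));bar("top",T,-.128,(495,262),(590,255))
for yo,l,r in ((0,(265,222),(435,207)),(.128,(80,242),(243,226)),(-.128,(455,203),(622,190))):
    for q,e in ((l,.056),(r,-.056)): obs.append(("top",np.array([-.052,yo+e,.18]),T(*q)))
for q,e in (((190,330),(-.052,.184,.18)),((80,280),(.055,.184,.18)),((220,575),(-.052,.184,.015))): obs.append(("side",np.array(e),S(*q)))
def X(v,e):
    c,s=np.cos(v[2]),np.sin(v[2]); return np.array([c*e[0]-s*e[1]+v[0],s*e[0]+c*e[1]+v[1],e[2]])
def res(v): return np.concatenate([proj(P[n],X(v,e))[0]-q for n,e,q in obs])
r=least_squares(res,[.6,.1,0.],loss="soft_l1");v=r.x
print("rack",v[:2],np.degrees(v[2]));print(np.round(res(v).reshape(-1,2),1).tolist())
np.save("rack.npy",v)
print("bar",X(v,(-.09,0,.164)))
# knob: stud tip and head
print("tip tri",tri([ray(P["top"],T(397,508)),ray(P["side"],S(667,510))]))
print("tip top z50",onz(P["top"],T(397,508),.05),"side",onz(P["side"],S(667,510),.05))
ks=[]
for n in("top","side"):
    m=P[n,"knob"]["mask"];ys,xs=np.nonzero(m);print(n,onz(P[n],(xs.mean(),ys.mean()),.012))
for t,q,z in(("nut",(683,458),.034),):print(t,onz(P["top"],T(*q),z))
m=P["top","bracket"]
print("bracket",onz(P["top"],(239,258),.02), "knobhead",onz(P["top"],T(398,518),.016))
E
```

```text
rack [ 0.67732893 -0.00747829] -1.3496086803569496
[[1.2, -0.1], [-0.5, 0.5], [0.7, -0.5], [-1.6, 0.4], [0.6, 0.1], [-1.1, 0.5], [2.9, -0.2], [-0.7, 0.4], [2.7, -0.3], [-0.9, 0.2], [2.9, 0.1], [-0.7, -0.1], [0.3, 0.4], [-0.2, 0.1], [-1.6, 0.0], [-0.2, -0.0], [0.8, 0.5], [0.9, -0.3], [-0.6, -0.2], [-0.7, -1.1], [-0.5, 0.4]]
bar [ 0.5873539  -0.00535853  0.164     ]
tip tri [ 0.4469121  -0.01658567  0.04433919]
tip top z50 [ 0.44736857 -0.01554818  0.05      ] side [ 0.43971194 -0.01029623  0.05      ]
top [ 0.44404665 -0.01497649  0.012     ]
side [ 0.44501772 -0.01761576  0.012     ]
nut [ 0.46065631 -0.22416746  0.034     ]
bracket [0.39041095 0.22090387 0.02      ] knobhead [ 0.44537358 -0.01607981  0.016     ]
```

```bash
cat >> h.py <<'E'
def st():
    s=env.observe(); s={k:np.array(v) for k,v in s.items()}; return s
def go(target,Rt=None,n=None,step=.05,s=None):
    s=s or st(); Rm=s["tool_rot"]; p=s["position"]
    d=np.array(target)-p; n=n or int(np.ceil(np.linalg.norm(d)/step))
    rv=R.from_matrix(Rm.T@(Rt if Rt is not None else Rm)).as_rotvec()/n
    print("rows",n,"rot/row",np.round(np.degrees(rv),2))
    Rc=R.from_matrix(Rm)
    for i in range(n):
        print(np.round(Rc.inv().apply(d/n),4).tolist()); Rc=Rc*R.from_rotvec(rv)
def Rack():
    v=np.load("rack.npy");c,s=np.cos(v[2]),np.sin(v[2]);return v,np.array([[c,-s,0],[s,c,0],[0,0,1.]])
def Rtool():
    v,Q=Rack(); return Q@np.array([[0,0,1],[-1,0,0],[0,-1,0.]])
def rk(e):
    v,Q=Rack(); return Q@np.array(e)+np.array([v[0],v[1],0])
E
python3 - <<'E'
from h import *
go([.56,-.006,.30],Rtool(),n=14)
E
```

```text
rows 14 rot/row [ 0.    1.76 -0.  ]
[-0.0231, -0.0049, 0.0366]
[-0.0242, -0.0049, 0.0358]
[-0.0253, -0.0049, 0.0351]
[-0.0263, -0.0049, 0.0343]
[-0.0274, -0.0049, 0.0335]
[-0.0284, -0.0049, 0.0326]
[-0.0294, -0.0049, 0.0317]
[-0.0303, -0.0049, 0.0308]
[-0.0313, -0.0049, 0.0299]
[-0.0322, -0.0049, 0.0289]
[-0.033, -0.0049, 0.0279]
[-0.0339, -0.0049, 0.0268]
[-0.0347, -0.0049, 0.0258]
[-0.0355, -0.0049, 0.0247]
```

Emit:
carry_out(
  plan=[
    [[-0.023, -0.005, 0.037], [0, 1.76, 0], 0.0],
    [[-0.024, -0.005, 0.036], [0, 1.76, 0], 0.0],
    [[-0.025, -0.005, 0.035], [0, 1.76, 0], 0.0],
    [[-0.026, -0.005, 0.034], [0, 1.76, 0], 0.0],
    [[-0.027, -0.005, 0.0335], [0, 1.76, 0], 0.0],
    [[-0.028, -0.005, 0.0325], [0, 1.76, 0], 0.0],
    [[-0.029, -0.005, 0.032], [0, 1.76, 0], 0.0],
    [[-0.03, -0.005, 0.031], [0, 1.76, 0], 0.0],
  ],
  force=40,
)

```text
time_s: 2.15
position: [0.4152, -0.2207, 0.2716]
tool_rot: [[0.159, 0.0, 0.987], [-0.987, -0.0, 0.159], [0.0, -1.0, 0.0]]
ft_force: [0.7, 0.5, 0.2]
grip_width: 0.0
```

Emit:
carry_out(
  plan=[
    [[-0.031, -0.005, 0.03], [0, 1.76, 0], 0.0],
    [[-0.032, -0.005, 0.029], [0, 1.76, 0], 0.0],
    [[-0.033, -0.005, 0.028], [0, 1.76, 0], 0.0],
    [[-0.034, -0.005, 0.027], [0, 1.76, 0], 0.0],
    [[-0.035, -0.005, 0.026], [0, 1.76, 0], 0.0],
    [[-0.036, -0.005, 0.025], [0, 1.76, 0], 0.0],
    [[0, 0, 0], [0, 0, 0], 0.0],
  ],
)

```text
time_s: 3.02
position: [0.5632, -0.0054, 0.3012]
tool_rot: [[-0.02, 0.0, 1.0], [-1.0, 0.0, -0.02], [-0.0, -1.0, 0.0]]
ft_force: [-0.9, -0.5, -0.7]
grip_width: 0.0003
```

```bash
python3 - <<'E'
from h import *
import pickle
s=st();p=env.get_image("wrist");pickle.dump((s,p),open("w1.pkl","wb"))
cv2.imwrite("pics/w1.png",p["image"][:,:,::-1]);print(s["position"],s["tool_rot"].round(3).tolist(),s["ft_force"],s["time_s"],s["grip_width"])
X=[rk((-.09,e,.164)) for e in(.03,-.03)]+[rk((-.052,e,.18)) for e in(.056,-.056)]
print(proj(p,X,s))
q=env.get_image("top");cv2.imwrite("pics/t2.png",q["image"][:,:,::-1])
E
```

```text
[ 0.56322755 -0.0053774   0.30115637] [[-0.02, 0.0, 1.0], [-1.0, 0.0, -0.02], [-0.0, -1.0, 0.0]] [-0.91335467 -0.5383241  -0.7481227 ] 3.025 0.00028906840007399197
[[285.10581591 158.49358815]
 [353.75925679 158.73226705]
 [249.32080759 114.89250245]
 [390.01513985 115.38713799]]
```

View pics/w1.png

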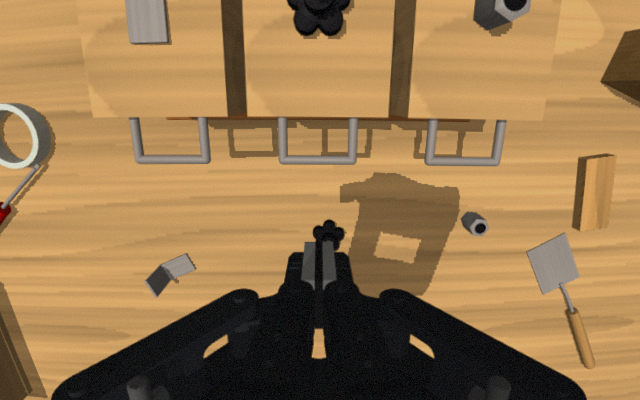

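```bash
python3 - <<'E'
from h import *
v=np.load("rack.npy");v[0]-=.002;v[1]+=.001;np.save("rack.npy",v)
t=rk((-.069,0,.195));print(t,rk((-.09,0,.164)),"hinge",rk((-.03,0,.03)));go(t)
E
```

```text
[ 0.60634807 -0.00485314  0.195     ] [ 0.5853539  -0.00435853  0.164     ] hinge [ 0.64533725 -0.00577171  0.03      ]
rows 3 rot/row [0. 0. 0.]
[-0.0012, 0.0353, 0.0147]
[-0.0012, 0.0353, 0.0147]
[-0.0012, 0.0353, 0.0147]
```

Emit:
carry_out(
  plan=[
    [[-0.001, 0.0, 0.022], [0, 0, 0], 0.0],
    [[-0.001, 0.03, 0.021], [0, 0, 0], 0.0],
    [[-0.001, 0.038, 0], [0, 0, 0], 0.0],
    [[0, 0.038, 0], [0, 0, 0], 0.0],
    [[0, 0, 0], [0, 0, 0], 0.0],
  ],
)

```text
time_s: 3.75
position: [0.6038, -0.0063, 0.1932]
tool_rot: [[-0.025, -0.006, 1.0], [-1.0, 0.001, -0.025], [-0.001, -1.0, -0.006]]
ft_force: [0.3, -0.6, 0.3]
grip_width: 0.0001
```

```bash
python3 - <<'E'
from h import *
s=st();p=env.get_image("wrist")
cv2.imwrite("pics/w2.png",p["image"][:,:,::-1]);print(s["position"])
E
```

```text
[ 0.60384228 -0.00631338  0.19318024]
```

View pics/w2.png

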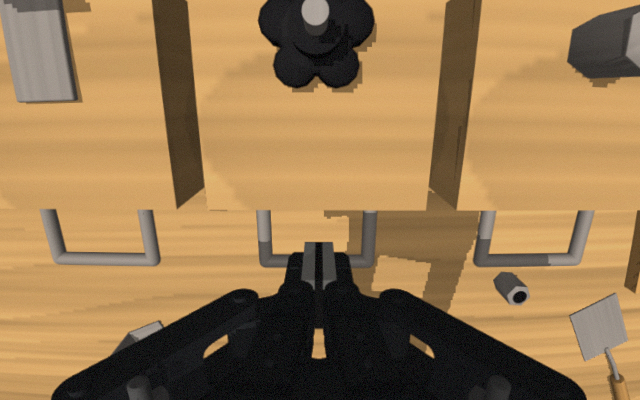

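Emit:
carry_out(
  plan=[
    [[0, 0.015, 0.001], [0, 0, 0], 0.0],
    [[0, 0.018, 0.0], [0, 0, 0], 0.0],
    [[0, 0.018, 0], [0, 0, 0], 0.0],
    [[0, 0, 0], [0, 0, 0], 0.0],
  ],
)

```text
time_s: 4.3
position: [0.6061, -0.0056, 0.1439]
tool_rot: [[-0.023, -0.001, 1.0], [-1.0, 0.0, -0.023], [-0.0, -1.0, -0.001]]
ft_force: [0.2, -0.8, 0.1]
grip_width: -0.0002
```

```bash
python3 - <<'E'
from h import *
s=st();p=env.get_image("wrist")
cv2.imwrite("pics/w3.png",p["image"][:,:,::-1]);print(s["position"],s["ft_force"])
h=rk((-.03,0,.03))
# bar positions vs tilt
a=.13
for t in (0,.05,.1,.13,.2,.3,.4,.5,.65):
    print(t,np.round([-.06*np.cos(t)-.134*np.sin(t)+.06,.134*np.cos(t)-.06*np.sin(t)-.134],4))
E
```

```text
[ 0.60607108 -0.00559352  0.14385832] [ 0.21441321 -0.82503995  0.06798115]
0 [0. 0.]
0.05 [-0.0066 -0.0032]
0.1 [-0.0131 -0.0067]
0.13 [-0.0169 -0.0089]
0.2 [-0.0254 -0.0146]
0.3 [-0.0369 -0.0237]
0.4 [-0.0474 -0.0339]
0.5 [-0.0569 -0.0452]
0.65 [-0.0689 -0.0636]
```

View pics/w3.png

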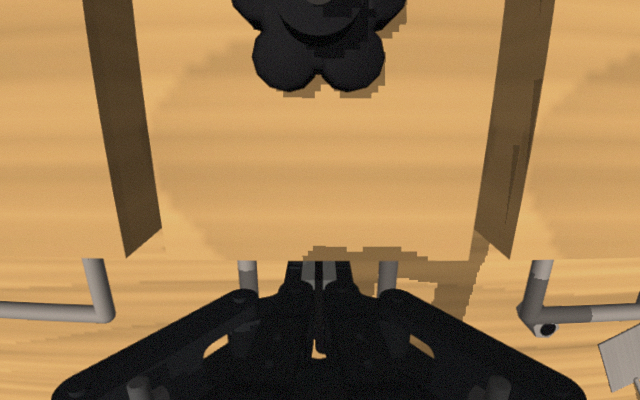

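Emit:
carry_out(
  plan=[
    [[0, 0, -0.004], [0, 0, 0], 0.0],
    [[0, 0, -0.003], [0, 0, 0], 0.0],
    [[0, 0.001, -0.003], [0, 0, 0], 0.0],
    [[0, 0.002, -0.004], [0, 0, 0], 0.0],
    [[0, 0.002, -0.004], [0, 0, 0], 0.0],
    [[0, 0.003, -0.004], [0, 0, 0], 0.0],
  ],
)

```text
time_s: 5.1
position: [0.5839, -0.0049, 0.1366]
tool_rot: [[-0.023, 0.0, 1.0], [-1.0, -0.0, -0.023], [0.0, -1.0, 0.0]]
ft_force: [-0.8, -0.3, 0.6]
grip_width: -0.0003
```

Emit:
carry_out(
  plan=[
    [[0, 0.003, -0.005], [0, 0, 0], 0.0],
    [[0, 0.004, -0.005], [0, 0, 0], 0.0],
    [[0, 0.004, -0.005], [0, 0, 0], 0.0],
    [[0, 0.004, -0.005], [0, 0, 0], 0.0],
    [[0, 0.004, -0.005], [0, 0, 0], 0.0],
    [[0, 0.005, -0.005], [0, 0, 0], 0.0],
    [[0, 0.004, -0.004], [0, 0, 0], 0.0],
    [[0, 0, 0], [0, 0, 0], 0.0],
  ],
)

```text
time_s: 6.1
position: [0.5499, -0.0042, 0.108]
tool_rot: [[-0.023, -0.001, 1.0], [-1.0, 0.0, -0.023], [-0.0, -1.0, -0.001]]
ft_force: [-1.0, 0.4, -0.7]
grip_width: 0.0002
```

```bash
python3 - <<'E'
from h import *
s=st();p=env.get_image("side")
cv2.imwrite("pics/s4.png",cv2.resize(p["image"][120:260,210:370,::-1],None,fx=4,fy=4));print(s["position"],s["ft_force"])
p=env.get_image("wrist");cv2.imwrite("pics/w4.png",p["image"][:,:,::-1])
E
```

```text
[ 0.5499253  -0.00415411  0.10803044] [-0.96947136  0.36795065 -0.66389724]
```

View pics/s4.png

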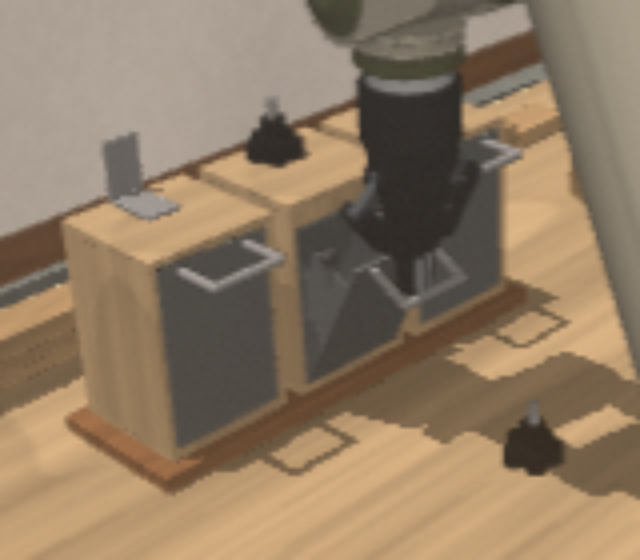

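View pics/w4.png

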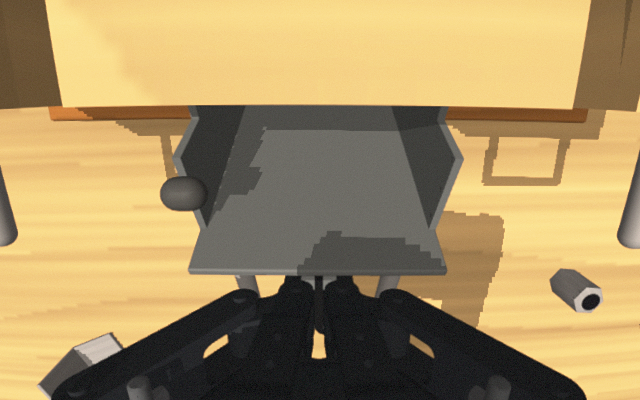

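Emit:
carry_out(
  plan=[
    [[0, -0.02, 0], [0, 0, 0], 0.0],
    [[0, -0.03, 0], [0, 0, 0], 0.0],
    [[0, -0.03, -0.02], [0, 0, 0], 0.04],
    [[0.004, 0, -0.04], [0, 0, 0], 0.04],
    [[0.004, 0.01, -0.04], [0, 0, 0], 0.04],
    [[0, 0, 0], [0, 0, 0], 0.04],
    [[0, 0, 0], [0, 0, 0], 0.04],
  ],
)

```text
time_s: 7.08
position: [0.4512, -0.0101, 0.1789]
tool_rot: [[-0.023, 0.002, 1.0], [-1.0, -0.0, -0.023], [0.0, -1.0, 0.002]]
ft_force: [-0.3, -0.1, -0.4]
grip_width: 0.0398
```

```bash
python3 - <<'E'
from h import *
s=st();p=env.get_image("wrist");print(s["position"],s["ft_force"],s["grip_width"])
cv2.imwrite("pics/w5.png",p["image"][:,:,::-1])
for d in env.outline_of("knob",p)[:3]:
    ys,xs=np.nonzero(d["mask"]);print(d["conf"],d["pixel"],xs.min(),xs.max(),ys.min(),ys.max(),onz(p,(xs.mean(),ys.mean()),.012,s))
p=env.get_image("side")
cv2.imwrite("pics/s5.png",cv2.resize(p["image"][120:260,210:370,::-1],None,fx=4,fy=4))
E
```

```text
[ 0.45121171 -0.01007759  0.17889013] [-0.25454495 -0.13435112 -0.44143381] 0.039773581787501296
0.88 [183.1, 328.0] 303 348 159 205 [ 0.4459018  -0.01541712  0.012     ]
```

View pics/w5.png

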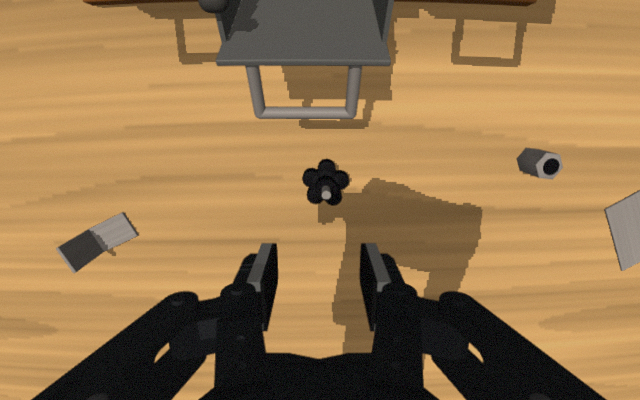

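View pics/s5.png

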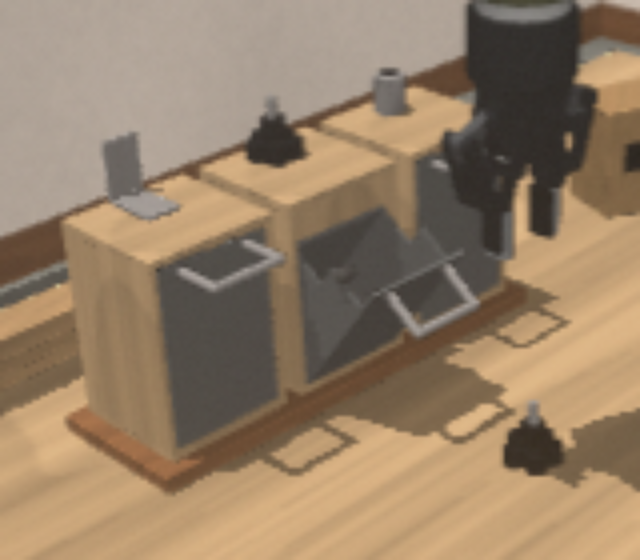

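Emit:
carry_out(
  plan=[
    [[0.0055, 0.03, -0.005], [0, 0, 0], 0.04],
    [[0, 0.05, 0], [0, 0, 0], 0.04],
    [[0, 0.04, 0], [0, 0, 0], 0.04],
    [[0, 0.025, 0], [0, 0, 0], 0.04],
    [[0, 0.012, 0], [0, 0, 0], 0.04],
    [[0, 0.004, 0], [0, 0, 0], 0.04],
    [[0, 0, 0], [0, 0, 0], 0.04],
  ],
  force=40,
)

```text
time_s: 8.1
position: [0.4456, -0.0153, 0.0178]
tool_rot: [[-0.023, 0.001, 1.0], [-1.0, -0.0, -0.023], [0.0, -1.0, 0.001]]
ft_force: [0.6, -0.1, 0.4]
grip_width: 0.0402
```

```bash
python3 - <<'E'
from h import *
s=st();p=env.get_image("wrist");print(s["position"],s["ft_force"],s["grip_width"])
cv2.imwrite("pics/w6.png",p["image"][:,:,::-1])
p=env.get_image("side");cv2.imwrite("pics/s6.png",cv2.resize(p["image"][160:300,290:450,::-1],None,fx=4,fy=4))
E
```

```text
[ 0.44556186 -0.01531929  0.0177872 ] [ 0.61861088 -0.14705846  0.42856933] 0.04024038827805755
```

View pics/w6.png

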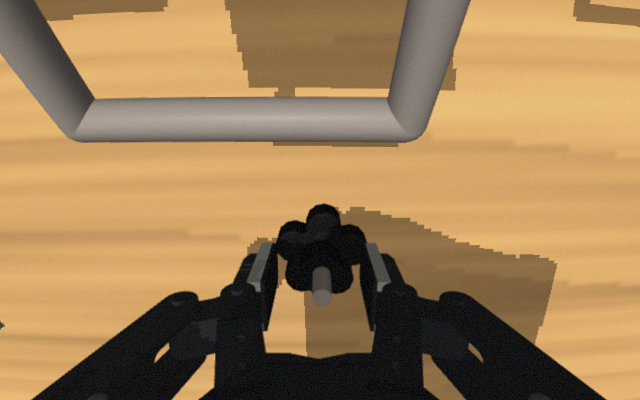

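View pics/s6.png

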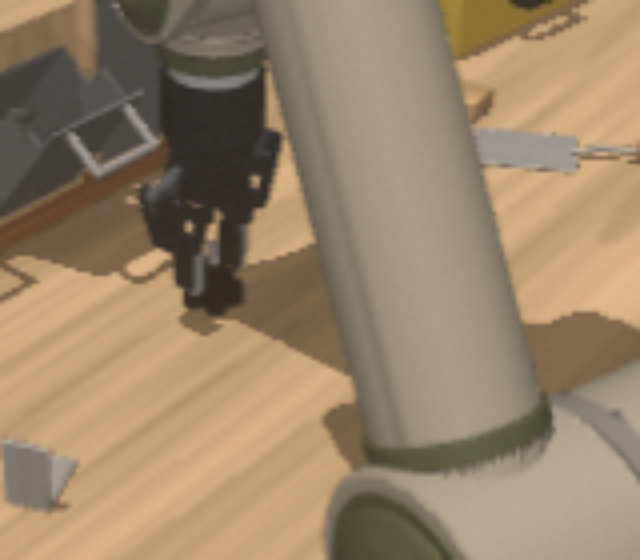

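Centred on the knob; close.

Emit:
carry_out(
  plan=[
    [[0, 0, 0], [0, 0, 0], 0.01],
    [[0, 0, 0], [0, 0, 0], 0.01],
    [[0, 0, 0], [0, 0, 0], 0.01],
    [[0, 0, 0], [0, 0, 0], 0.01],
    [[0, -0.02, 0], [0, 0, 0], 0.01],
    [[0, -0.04, 0], [0, 0, 0], 0.01],
  ],
  force=40,
)

```text
time_s: 8.95
position: [0.4444, -0.0151, 0.0775]
tool_rot: [[-0.023, -0.003, 1.0], [-1.0, 0.001, -0.023], [-0.001, -1.0, -0.003]]
ft_force: [-0.6, -0.0, -0.9]
grip_width: 0.0178
```

Emit:
carry_out(
  plan=[
    [[0, -0.06, 0], [0, 0, 0], 0.01],
    [[0, -0.06, 0], [0, 0, 0], 0.01],
    [[0, -0.04, 0], [0, 0, 0], 0.01],
    [[0, 0, 0], [0, 0, 0], 0.01],
  ],
)

```text
time_s: 9.45
position: [0.4459, -0.0154, 0.2401]
tool_rot: [[-0.023, 0.006, 1.0], [-1.0, -0.002, -0.023], [0.002, -1.0, 0.006]]
ft_force: [-0.7, 0.4, -0.9]
grip_width: 0.018
```

```bash
python3 - <<'E'
from h import *
s=st();p=env.get_image("wrist");print(s["position"],s["ft_force"],s["grip_width"],s["time_s"])
cv2.imwrite("pics/w7.png",p["image"][:,:,::-1])
h=rk((-.03,0,.03));print("hinge",h,"mouth x",h[0]-.098,h[0]-.022,"front edge z",h[2]+.098)
t=.65;c,sn=np.cos(t),np.sin(t)
f=lambda x,z:(h[0]+x*c-z*sn,h[2]+z*c+x*sn)
# bin frame: floor mid (.018,-.002), front inner x=-.018, back inner .054
for n,x,z in(("floormid",.018,-.002),("floor front",-.018,-.002),("floor back",.054,-.002),("front top",-.018,.14),("rear top",.054,.096)):print(n,np.round(f(x,z),3))
E
```

```text
[ 0.44586425 -0.01542699  0.2400985 ] [-0.67133935  0.41588802 -0.8528475 ] 0.017954806929923448 9.45
hinge [ 0.64533725 -0.00577171  0.03      ] mouth x 0.5473372546124993 0.6233372546124992 front edge z 0.128
floormid [0.661 0.039]
floor front [0.632 0.018]
floor back [0.69  0.061]
front top [0.546 0.131]
rear top [0.63  0.139]
```

View pics/w7.png

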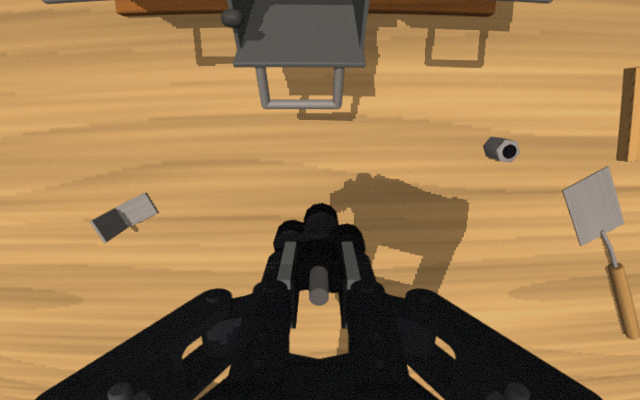

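Emit:
carry_out(
  plan=[
    [[-0.007, 0, 0.03], [0, 0, 0], 0.01],
    [[-0.007, 0, 0.045], [0, 0, 0], 0.01],
    [[0, 0, 0.045], [0, 0, 0], 0.01],
    [[0, 0.02, 0.026], [0, 0, 0], 0.01],
    [[0, 0.03, 0], [0, 0, 0], 0.01],
    [[0, 0.03, 0], [0, 0, 0], 0.01],
    [[0, 0.015, 0], [0, 0, 0], 0.01],
    [[0, 0, 0], [0, 0, 0], 0.01],
  ],
)

```text
time_s: 10.5
position: [0.5908, -0.0045, 0.1411]
tool_rot: [[-0.023, -0.003, 1.0], [-1.0, 0.001, -0.023], [-0.001, -1.0, -0.003]]
ft_force: [0.8, -0.5, 0.1]
grip_width: 0.018
```

```bash
python3 - <<'E'
from h import *
s=st();p=env.get_image("wrist");print(s["position"],s["ft_force"],s["grip_width"],s["time_s"])
cv2.imwrite("pics/w8.png",p["image"][:,:,::-1])
p=env.get_image("side");cv2.imwrite("pics/s8.png",cv2.resize(p["image"][120:260,210:370,::-1],None,fx=4,fy=4))
E
```

```text
[ 0.59078686 -0.00454319  0.14108893] [ 0.79042292 -0.50351085  0.05079292] 0.01804403903506277 10.5
```

View pics/w8.png

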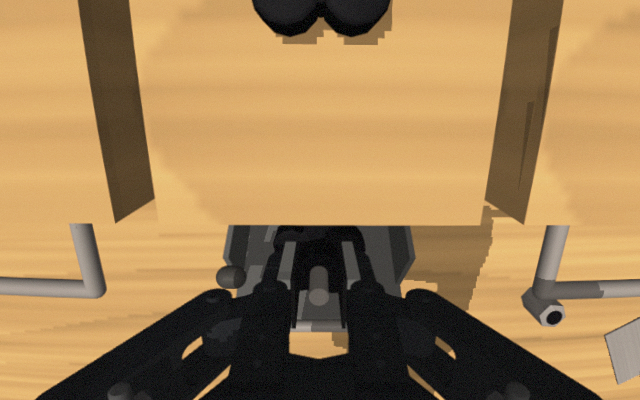

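View pics/s8.png

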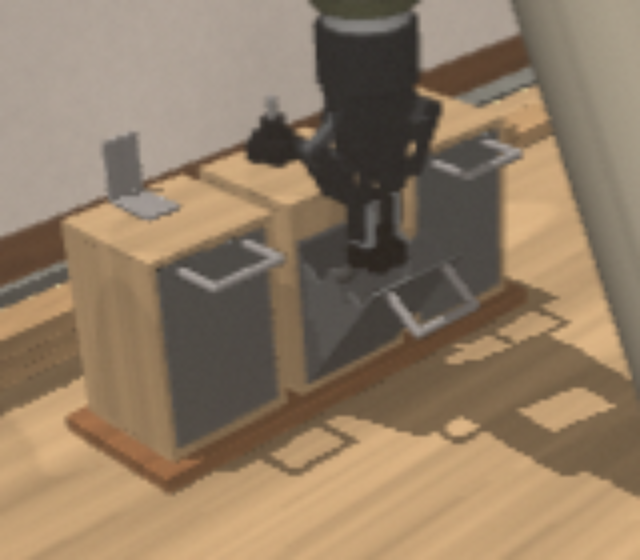

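Emit:
carry_out(
  plan=[
    [[0, 0.008, 0.001], [0, 0, 0], 0.01],
    [[0, 0.004, 0], [0, 0, 0], 0.01],
    [[0, 0, 0], [0, 0, 0], 0.01],
    [[0, 0, 0], [0, 0, 0], 0.034],
    [[0, 0, 0], [0, 0, 0], 0.034],
    [[0, 0, 0], [0, 0, 0], 0.034],
    [[0, 0, 0], [0, 0, 0], 0.034],
  ],
)

```text
time_s: 11.48
position: [0.5924, -0.0047, 0.1304]
tool_rot: [[-0.023, 0.0, 1.0], [-1.0, -0.0, -0.023], [0.0, -1.0, 0.0]]
ft_force: [0.7, 0.1, -1.1]
grip_width: 0.0341
```

Emit:
carry_out(
  plan=[
    [[0, -0.02, 0], [0, 0, 0], 0.034],
    [[0, -0.04, 0], [0, 0, 0], 0.034],
    [[0, -0.05, 0], [0, 0, 0], 0.034],
    [[0, -0.02, -0.05], [0, 0, 0], 0.034],
    [[0, 0, -0.05], [0, 0, 0], 0.0],
    [[0, 0, -0.02], [0, 0, 0], 0.0],
    [[0, 0, 0], [0, 0, 0], 0.0],
  ],
)

```text
time_s: 12.35
position: [0.4717, -0.0018, 0.261]
tool_rot: [[-0.023, 0.001, 1.0], [-1.0, -0.0, -0.023], [0.0, -1.0, 0.001]]
ft_force: [-0.6, -0.0, 0.5]
grip_width: -0.0002
```

```bash
python3 - <<'E'
from h import *
s=st();p=env.get_image("wrist");print(s["position"],s["ft_force"],s["grip_width"],s["time_s"])
cv2.imwrite("pics/w9.png",p["image"][:,:,::-1])
p=env.get_image("side");cv2.imwrite("pics/s9.png",cv2.resize(p["image"][120:260,210:370,::-1],None,fx=4,fy=4))
E
```

```text
[ 0.47167734 -0.00176201  0.2609617 ] [-0.64032224 -0.03708092  0.46851686] -0.00016400947969157144 12.35
```

View pics/w9.png

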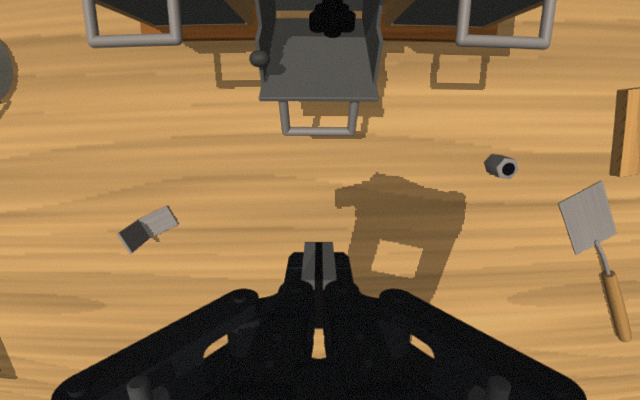

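View pics/s9.png

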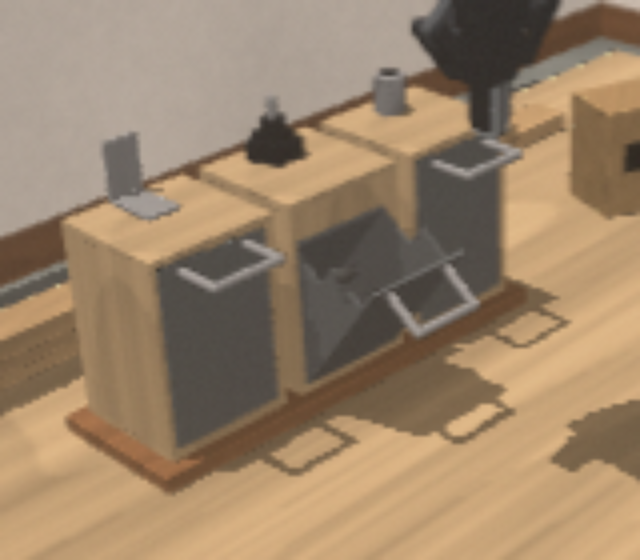

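Emit:
carry_out(
  plan=[
    [[0, 0.05, 0], [0, 0, 0], 0.0],
    [[0, 0.05, 0], [0, 0, 0], 0.0],
    [[0, 0.05, 0.005], [0, 0, 0], 0.0],
    [[0, 0.027, 0.008], [0, 0, 0], 0.0],
    [[0, 0, 0.005], [0, 0, 0], 0.0],
    [[0, 0, 0.005], [0, 0, 0], 0.0],
    [[0, 0, 0.004], [0, 0, 0], 0.0],
    [[0, 0, 0], [0, 0, 0], 0.0],
  ],
)

```text
time_s: 13.45
position: [0.4999, -0.0026, 0.0841]
tool_rot: [[-0.023, 0.002, 1.0], [-1.0, -0.0, -0.023], [0.0, -1.0, 0.002]]
ft_force: [0.8, -0.2, 1.2]
grip_width: 0.0004
```

```bash
python3 - <<'E'
from h import *
s=st();p=env.get_image("wrist");print(s["position"],s["ft_force"],s["grip_width"],s["time_s"])
cv2.imwrite("pics/w10.png",p["image"][:,:,::-1])
E
```

```text
[ 0.49994201 -0.00255989  0.08413804] [ 0.75828295 -0.21456128  1.24326782] 0.00037323989132044425 13.45
```

View pics/w10.png

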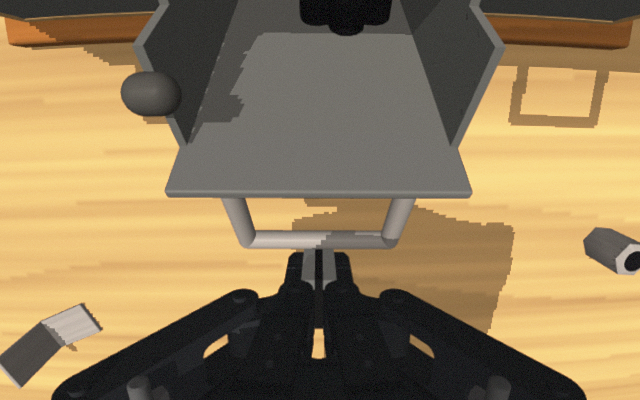

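Knob inside the bin, fingers just at the bar. Push through the arc.

Emit:
carry_out(
  plan=[
    [[0, -0.006, 0.005], [0, 0, 0], 0.0],
    [[0, -0.006, 0.005], [0, 0, 0], 0.0],
    [[0, -0.006, 0.005], [0, 0, 0], 0.0],
    [[0, -0.006, 0.005], [0, 0, 0], 0.0],
    [[0, -0.006, 0.006], [0, 0, 0], 0.0],
    [[0, -0.006, 0.006], [0, 0, 0], 0.0],
    [[0, -0.005, 0.006], [0, 0, 0], 0.0],
    [[0, -0.005, 0.006], [0, 0, 0], 0.0],
  ],
)

```text
time_s: 14.5
position: [0.5439, -0.0036, 0.1299]
tool_rot: [[-0.023, 0.001, 1.0], [-1.0, -0.0, -0.023], [0.0, -1.0, 0.001]]
ft_force: [-1.1, -0.1, 0.0]
grip_width: 0.0003
```

Emit:
carry_out(
  plan=[
    [[0, -0.002, 0.003], [0, 0, 0], 0.0],
    [[0, -0.002, 0.002], [0, 0, 0], 0.0],
    [[0, -0.001, 0.002], [0, 0, 0], 0.0],
    [[0, 0, 0], [0, 0, 0], 0.0],
  ],
)

```text
time_s: 15.0
position: [0.5504, -0.0037, 0.1343]
tool_rot: [[-0.023, -0.0, 1.0], [-1.0, 0.0, -0.023], [-0.0, -1.0, -0.0]]
ft_force: [-0.7, -0.8, 0.3]
grip_width: -0.0003
```

Emit:
carry_out(
  plan=[
    [[0, 0, 0.001], [0, 0, 0], 0.0],
    [[0, 0, 0.001], [0, 0, 0], 0.0],
    [[0, 0, 0.0], [0, 0, 0], 0.0],
  ],
)

```text
time_s: 15.38
position: [0.5524, -0.0037, 0.1343]
tool_rot: [[-0.023, 0.0, 1.0], [-1.0, 0.0, -0.023], [-0.0, -1.0, 0.0]]
ft_force: [-1.1, -0.7, -0.1]
grip_width: -0.0005
```

Emit:
carry_out(
  plan=[
    [[0, 0, 0.001], [0, 0, 0], 0.0],
    [[0, 0, 0.001], [0, 0, 0], 0.0],
    [[0, 0, 0.0], [0, 0, 0], 0.0],
  ],
)

```text
time_s: 15.75
position: [0.5543, -0.0037, 0.1343]
tool_rot: [[-0.023, -0.0, 1.0], [-1.0, -0.0, -0.023], [0.0, -1.0, -0.0]]
ft_force: [-1.5, -0.3, 0.1]
grip_width: -0.0002
```

Emit:
carry_out(
  plan=[
    [[0, 0, 0.001], [0, 0, 0], 0.0],
    [[0, 0, 0.001], [0, 0, 0], 0.0],
  ],
)

```text
time_s: 16.0
position: [0.5551, -0.0037, 0.1345]
tool_rot: [[-0.023, -0.003, 1.0], [-1.0, -0.0, -0.023], [0.0, -1.0, -0.003]]
ft_force: [-10.0, -0.3, 7.5]
grip_width: 0.0001
```

Emit:
carry_out(
  plan=[
    [[0, 0, 0.001], [0, 0, 0], 0.0],
    [[0, 0, 0.001], [0, 0, 0], 0.0],
  ],
)

```text
time_s: 16.25
position: [0.5561, -0.0037, 0.1347]
tool_rot: [[-0.023, -0.005, 1.0], [-1.0, 0.0, -0.023], [0.0, -1.0, -0.005]]
ft_force: [-16.2, -0.6, 13.3]
grip_width: -0.0002
```

Emit:
carry_out(
  plan=[
    [[0, -0.001, 0.001], [0, 0, 0], 0.0],
    [[0, 0, 0], [0, 0, 0], 0.0],
  ],
)

```text
time_s: 16.5
position: [0.5564, -0.0037, 0.1351]
tool_rot: [[-0.023, -0.007, 1.0], [-1.0, 0.0, -0.023], [-0.0, -1.0, -0.007]]
ft_force: [-15.3, -0.6, 7.2]
grip_width: 0.0001
```

Emit:
carry_out(
  plan=[
    [[0, -0.001, 0.001], [0, 0, 0], 0.0],
    [[0, 0, 0], [0, 0, 0], 0.0],
  ],
)

```text
time_s: 16.75
position: [0.5566, -0.0037, 0.1354]
tool_rot: [[-0.023, -0.01, 1.0], [-1.0, 0.0, -0.023], [-0.0, -1.0, -0.01]]
ft_force: [-17.0, -1.5, 3.7]
grip_width: -0.0001
```

Emit:
carry_out(
  plan=[
    [[0, 0, 0.001], [0, 0, 0], 0.0],
    [[0, 0, 0], [0, 0, 0], 0.0],
  ],
)

```text
time_s: 17.0
position: [0.5597, -0.0038, 0.1365]
tool_rot: [[-0.023, -0.004, 1.0], [-1.0, 0.0, -0.023], [-0.0, -1.0, -0.004]]
ft_force: [-10.0, 0.2, 8.2]
grip_width: 0.0001
```

Emit:
carry_out(
  plan=[
    [[0, -0.001, 0.0015], [0, 0, 0], 0.0],
    [[0, -0.001, 0.001], [0, 0, 0], 0.0],
  ],
)

```text
time_s: 17.25
position: [0.5641, -0.004, 0.1384]
tool_rot: [[-0.023, 0.001, 1.0], [-1.0, 0.0, -0.023], [-0.0, -1.0, 0.001]]
ft_force: [-0.7, -0.3, 0.2]
grip_width: 0.0001
```

Emit:
carry_out(
  plan=[
    [[0, 0, 0.0015], [0, 0, 0], 0.0],
    [[0, 0, 0.0015], [0, 0, 0], 0.0],
    [[0, 0, 0], [0, 0, 0], 0.0],
  ],
)

```text
time_s: 17.62
position: [0.567, -0.0041, 0.1382]
tool_rot: [[-0.023, 0.0, 1.0], [-1.0, 0.0, -0.023], [-0.0, -1.0, 0.0]]
ft_force: [0.4, 0.8, 0.6]
grip_width: -0.0003
```

Emit:
carry_out(
  plan=[
    [[0, -0.001, 0.001], [0, 0, 0], 0.0],
    [[0, 0, 0.001], [0, 0, 0], 0.0],
    [[0, 0, 0], [0, 0, 0], 0.0],
  ],
)

```text
time_s: 18.0
position: [0.5689, -0.0041, 0.1393]
tool_rot: [[-0.023, 0.0, 1.0], [-1.0, -0.0, -0.023], [0.0, -1.0, 0.0]]
ft_force: [-0.4, -0.2, -0.4]
grip_width: 0.0005
```

Emit:
carry_out(
  plan=[
    [[0, 0, 0.001], [0, 0, 0], 0.0],
    [[0, 0, 0.001], [0, 0, 0], 0.0],
  ],
)

```text
time_s: 18.25
position: [0.5709, -0.0042, 0.1393]
tool_rot: [[-0.023, 0.0, 1.0], [-1.0, -0.0, -0.023], [0.0, -1.0, 0.0]]
ft_force: [0.1, 0.4, -0.1]
grip_width: -0.0004
```

Emit:
carry_out(
  plan=[
    [[0, 0, 0.001], [0, 0, 0], 0.0],
    [[0, 0, 0], [0, 0, 0], 0.0],
  ],
)

```text
time_s: 18.5
position: [0.5719, -0.0042, 0.1393]
tool_rot: [[-0.023, -0.0, 1.0], [-1.0, -0.0, -0.023], [0.0, -1.0, -0.0]]
ft_force: [0.1, -0.1, 0.4]
grip_width: -0.0003
```

Emit:
carry_out(
  plan=[
    [[0, 0, 0.001], [0, 0, 0], 0.0],
    [[0, 0, 0], [0, 0, 0], 0.0],
  ],
)

```text
time_s: 18.75
position: [0.5723, -0.0042, 0.1393]
tool_rot: [[-0.023, -0.001, 1.0], [-1.0, 0.0, -0.023], [-0.0, -1.0, -0.001]]
ft_force: [-6.0, -0.3, 2.4]
grip_width: 0.0002
```

Emit:
carry_out(
  plan=[
    [[0, 0, 0.001], [0, 0, 0], 0.0],
    [[0, 0, 0], [0, 0, 0], 0.0],
  ],
)

```text
time_s: 19.0
position: [0.5725, -0.0042, 0.1393]
tool_rot: [[-0.023, -0.003, 1.0], [-1.0, 0.0, -0.023], [0.0, -1.0, -0.003]]
ft_force: [-9.9, -0.3, 5.3]
grip_width: -0.0001
```

Emit:
carry_out(
  plan=[
    [[0, 0, 0.001], [0, 0, 0], 0.0],
    [[0, 0, 0.001], [0, 0, 0], 0.0],
    [[0, 0, 0], [0, 0, 0], 0.0],
  ],
)

```text
time_s: 19.38
position: [0.5728, -0.0041, 0.1394]
tool_rot: [[-0.023, -0.007, 1.0], [-1.0, 0.0, -0.023], [0.0, -1.0, -0.007]]
ft_force: [-18.3, -0.9, 10.3]
grip_width: -0.0004
```

Emit:
carry_out(
  plan=[
    [[0, 0, 0.001], [0, 0, 0], 0.0],
    [[0, 0, 0], [0, 0, 0], 0.0],
  ],
)

```text
time_s: 19.62
position: [0.573, -0.0041, 0.1394]
tool_rot: [[-0.023, -0.01, 1.0], [-1.0, 0.0, -0.023], [0.0, -1.0, -0.01]]
ft_force: [-23.0, -1.3, 13.2]
grip_width: 0.0002
```

Emit:
carry_out(
  plan=[
    [[0, 0, -0.006], [0, 0, 0], 0.0],
    [[0, 0, -0.012], [0, 0, 0], 0.0],
    [[0, -0.01, -0.04], [0, 0, 0], 0.0],
    [[0, -0.05, -0.05], [0, 0, 0], 0.0],
    [[0, -0.05, 0], [0, 0, 0], 0.0],
    [[0, -0.02, 0], [0, 0, 0], 0.0],
    [[0, 0, 0], [0, 0, 0], 0.0],
  ],
)

```text
time_s: 20.5
position: [0.4749, -0.002, 0.2645]
tool_rot: [[-0.023, 0.004, 1.0], [-1.0, -0.001, -0.023], [0.001, -1.0, 0.004]]
ft_force: [-0.5, -0.3, -0.8]
grip_width: 0.0003
```

```bash
python3 - <<'E'
from h import *
s=st();p=env.get_image("wrist");print(s["position"],s["ft_force"],s["time_s"])
cv2.imwrite("pics/w11.png",p["image"][:,:,::-1])
p=env.get_image("side");cv2.imwrite("pics/s11.png",cv2.resize(p["image"][120:260,210:370,::-1],None,fx=4,fy=4))
p=env.get_image("top");cv2.imwrite("pics/t11.png",p["image"][:,:,::-1])
E
```

```text
[ 0.47492025 -0.00196867  0.26453238] [-0.48287752 -0.30962368 -0.83140077] 20.5
```

View pics/w11.png

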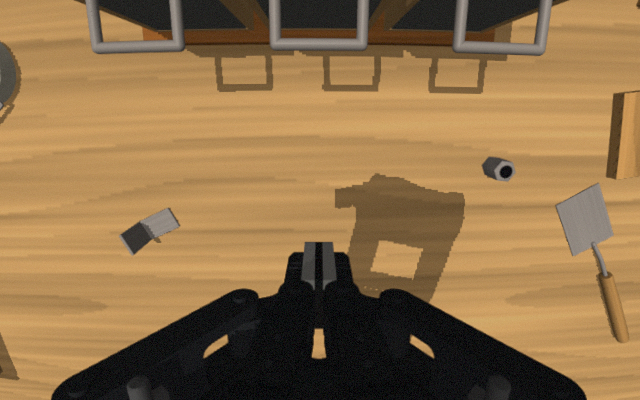

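View pics/s11.png

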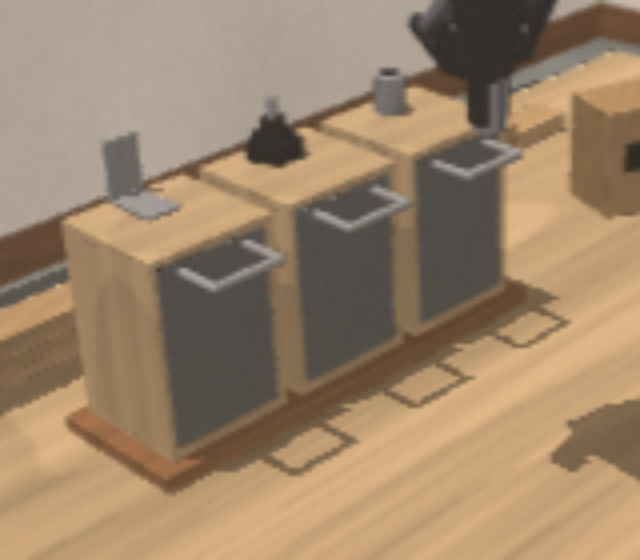

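View pics/t11.png

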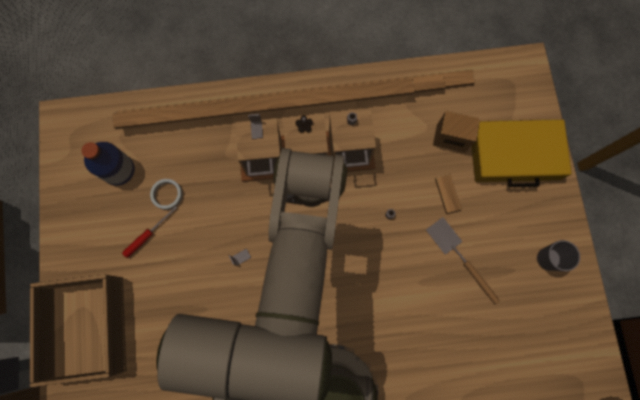

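```bash
python3 - <<'E'
from h import *
p=env.get_image("side");a=cv2.imread("pics/side0.png")[:,:,::-1].astype(int)
d=np.abs(a-p["image"]).max(2)[150:225,225:345];print((d>40).sum(), np.argwhere(d>40)[:8].tolist(), d.max())
s=st();w=env.get_image("wrist")
for yo in(.128,0,-.128):print(proj(w,[rk((-.09,yo+e,.164)) for e in(.03,-.03)],s).round(1).tolist())
E
```

```text
29 [[0, 102], [0, 103], [0, 104], [0, 105], [0, 106], [0, 107], [0, 110], [1, 102]] 151
[[97.3, 48.1], [179.3, 45.3]]
[[276.7, 43.6], [364.0, 43.7]]
[[461.5, 45.3], [543.5, 48.2]]
```

```bash
python3 -c "
from rig import env
print(env.close_job())"
```

```text
the job is handed in; nothing more can be done
None
```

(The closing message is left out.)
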